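Seat a punch against the stop of a V-groove jig

TASK

Take the steel punch from its wooden rest and lay it in the V-groove of the steel jig, tapered nose towards the stop and still short of the spring plunger. Then push it along the groove, under the plunger, until its nose meets the sprung tip of the stop screw and presses it in by about two millimetres, gently and with no more than 12 N on the tip. Leave it there, let go, with its nose still bearing on the tip. Do not disturb the hammer, the copper beaker or the small stake.

Things in the scene. Friction and masses are not known exactly. Their poses are not given: they have to be found in the camera images.
- punch: Loose round steel bar, 18 mm in diameter, 120 mm long, about 0.22 kg; its last 14 mm taper to a flat nose 9 mm across, the other end (tail) is square cut. Origin on its axis at mid length; x runs along the bar, the nose at +60 mm, the tail at -60 mm. It starts in the wooden rest, nose pointing roughly to the robot's left (+y).
- rest: Wooden rest fixed to the bench: a 110 x 60 mm base 12 mm thick with two V-notched cheeks, 12 mm thick and 41 mm high, centred 44 mm either side of its middle. Origin under the middle of the base; x runs along the bar that lies in it (axis 42.7 mm up), so its middle is free between the cheeks.
- jig: Steel jig fixed to the bench. Origin under the middle of its base plate (280 x 70 mm, 10 mm thick); x runs along the groove towards the stop, z up. The 90 degree V-groove tops a narrow rail (16.6 mm wide at its top, 12 mm below) from x = -120 to +90 mm: bottom 30 mm up, rail top 37 mm up, axis of a punch lying in it at y = 0, 42.7 mm up. A post at x = 95 to 117 mm is the stop.
- plunger: Sprung plunger (upright pin, 12 mm ball end) in a bridge over the groove at the jig's x = 35 mm (posts 21 to 31 mm either side, top 78 mm up). Origin at the ball's lowest point, 5 mm above the axis of a seated punch: the taper lifts it 4 mm, against 2 rising to 3 N, and it then rubs on the bar, so pushing takes several newtons well before the stop.
- stop: Steel stop post fixed on the jig, origin at the middle of its front face on the groove's axis (jig's x = 95 mm). A locked 12 mm screw on the axis ends in an 8 mm sprung tip, which stands 12 to 28 mm out of that face: set anew each day, not measured, to be felt (or seen). The tip gives 4 N per mm from zero, 5 mm at most, then is rigid. The plunger's rub keeps a pushed-in punch from springing back.
- punch_nose (a point): Centre of the punch's nose face.
- groove_entry (a point): Point on the axis of a seated punch at the open end of the groove (x = -120 mm of the jig, 42.7 mm up).
- hammer: Bystander: hammer, 260 mm long, lying beyond the work.
- beaker: Bystander: copper beaker, 72 mm across, 85 mm high, standing beyond the work.
- stake: Bystander: small dark steel stake, 40 mm across its foot, 62 mm high, standing on the robot's side of the jig.

How it is judged:
By the outcome, as a careful person would: the job done as asked, in the order asked, and still so for the second after the job is handed in, with the robot touching nothing.
It also fails if it takes over 67 s, if anything falls off the work surface, if the arm or the gripper's body presses on something with over 40 N, if the wrist force passes 120 N, or if a joint passes its speed limit or range.

ROBOT

A 6-joint arm with a two-finger parallel gripper is mounted at the origin on the work surface. World frame = base frame: x ahead of the robot, y to its left, z up, the work surface at z = 0. Lengths are in m, angles in rad, forces in N, time in s.
With the tool pointing down it reaches from about 0.35 to 0.85 m from the base axis. Payload 8.1 kg.
Tool frame: the origin (TCP) lies at the very end of the fingers, on their centre line; the grasp point (between the pads) lies 19 mm behind it (robot.pinch_z is the distance from the TCP to the grasp point, in m); x points along the fingers, z is the direction in which the jaws open and shut, and the axes are right-handed (so a half turn about x gives the same grasp; the last joint's range is limited). The gripper opens to 93 mm and grips with 3 to 60 N. Pads are 15 mm wide; open, the fingers measure 128 mm over their backs; the gripper's body (75 mm by 188 mm) begins 65 mm behind the grasp point.
Start: joints at [1.232, 0.13, 1.488, -0, 1.523, -0.085], TCP at [0.151, 0.581, 0.219] pointing down, gripper open.
Joint ranges: [-2.96, 2.96], [-0.89, 2.26], [0.02, 2.5], [-1.34, 4.48], [0, 2.73], [-2.66, 2.66]. Speed limits (rad/s): [2.39, 2.39, 2.79, 3.14, 3.14, 3.14].

INTERFACE

Orientations are given as a rotation vector (axis times angle).
In Python, from plant import robot, optics, ticket gives the robot as it stands.
- The arm moves only by the tool jog_arm, never from a script. Its argument "targets" is a list of rows, each a list of 7 numbers: the shift along the tool's x, y, z in cm, then the turn, a rotation vector about the tool's x, y, z in degrees, then the closure, from 0 (fully open) to 1 (shut). In form: [[dx, dy, dz, ax, ay, az, grip], ...]. A call has 1 to 5 rows; each row is the pose to reach, as a shift and turn from the pose measured when the call began, along the tool's axes at that moment; what a row does not reach only later rows make up. A row lasts 1/8 s, in which the tool goes at most 62.5 mm and 10.7 degrees, less where a joint would pass 70% of its speed; a pose out of reach is approached as far as the arm can. A call with a gripper value outside its range is refused whole. The fingers move at their own pace and stop on an object; "squeeze" is the grip in N (left out, the last holds). Time passes only in rows, so rows that repeat a pose let the fingers close. It gives the time, the measured TCP pose, the force and the opening at its end, in the units of the state.
- robot.read_state(): the state, without advancing time (a new reading comes with each control period).
- optics.read_camera(name): name is "side" or "top" or "wrist"; returns a dict with "frame" (400x640x3 uint8, red, green, blue), "vertical_fov" (degrees; the focal length in pixels is half the picture's height over the tangent of half this angle, whatever the lens; pixels are square), "cx", "cy" (the principal point, pixels), "R" (3x3) and "t" (3): a world point X has camera coordinates R X + t. Camera axes: x right, y down, z forward; pixel columns grow to the right and rows downward; lengths in m; the calibration is good to about 2 mm. A picture is of the moment at which its call begins. There is no depth.
- ticket.close_job(): hands the job in, once; it reports no verdict.
The state is a dict: "t": time; "q": joint angles; "dq": joint speeds; "joint_torque": joint torques, N m; "tool_pos": TCP position; "orientation": TCP orientation; "force": force on the tool from outside, world axes, zero at the start; "wrist_torque": the same for the moment, N m; "opening": finger opening in m.
Only numpy, scipy, OpenCV 4.12 (cv2) and the standard library are available. Lean on these libraries where they do the work, as an engineer would, in place of code of your own. Each camera call takes 0.05 s, during which the arm holds its last target.

## Working session

There is one attempt and no reset: what is moved stays moved. The work goes in short steps, Python scripts to look and compute and a tool call to move; the robot and the scene stay as the last step left them, time stands still between calls to the robot, and variables do not carry over. Pictures are saved under pics/ and viewed, and the job is handed in when it is done.

Besides the shell and the picture viewer there is one more tool, called after "Emit:" as name([rows], argument=value, ...), one row to a line, values as JSON. jog_arm: Moves the arm, as the interface text tells. Its arguments: {"type":"object","properties":{"targets":{"type":"array"},"squeeze":{"type":"number"}},"required":["targets"]}

```bash
ls; mkdir -p pics
python3 - <<'E'
from plant import robot, optics, ticket
import cv2
s=robot.read_state()
for k,v in s.items(): print(k,v)
print(robot.pinch_z)
for n in ["side","top","wrist"]:
    c=optics.read_camera(n)
    cv2.imwrite(f"pics/{n}0.png",c["frame"][:,:,::-1])
    print(n,c["vertical_fov"],c["cx"],c["cy"],c["R"],c["t"])
E
```

```text
pics
t 0.0
q [ 1.23160821e+00  1.31172926e-01  1.48929130e+00 -1.75088553e-05
  1.52301145e+00 -8.54005197e-02]
dq [-0.00048333 -0.00032342 -0.00106872 -0.00051209  0.00213741 -0.00017605]
joint_torque [ 2.37862423e-04 -5.59842181e+01 -4.91763747e+01  7.71148154e-02
  3.51200905e-02 -1.54375148e-04]
tool_pos [0.15043322 0.58023199 0.21757384]
orientation [-1.02133599  1.32024207  1.01960876]
force [-0.64853941  0.81567193  0.14126248]
wrist_torque [0.06773441 0.01252564 0.00504265]
opening 0.09324773313041923
0.0188
side 48.04547401675954 323.4417838684213 198.12376383592343 [[-0.85047484 -0.52584227 -0.01350796]
 [-0.40014739  0.66342294 -0.6322595 ]
 [ 0.34143026 -0.53231562 -0.77463892]] [0.45312347 0.28669586 0.79694364]
top 42.389712938027486 327.0813154204545 206.77302829049037 [[-0.02861819 -0.99947632  0.01510229]
 [-0.98371578  0.02547857 -0.17791602]
 [ 0.17743807 -0.019948   -0.98392978]] [-0.02668985  0.53393391  1.03879351]
wrist 68.41047715099594 320.80107077455943 198.299327879425 [[ 0.24959635  0.96834682 -0.00247022]
 [ 0.9340858  -0.24009125  0.26427241]
 [ 0.25531427 -0.06826883 -0.96444491]] [-0.59912036 -0.03163224  0.39159481]
```

View pics/side0.png

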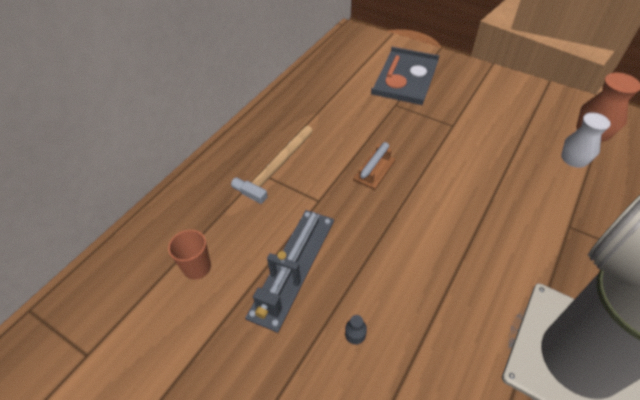

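View pics/top0.png

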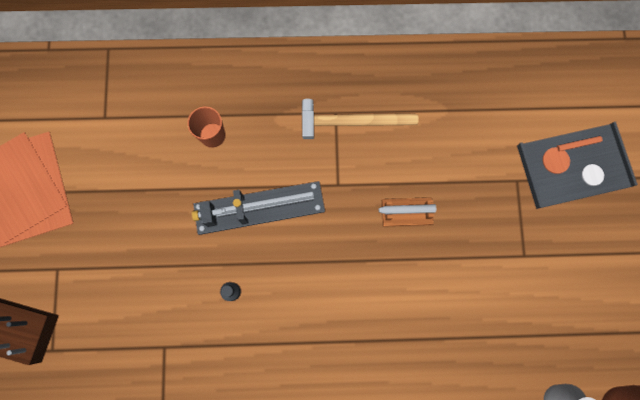

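View pics/wrist0.png

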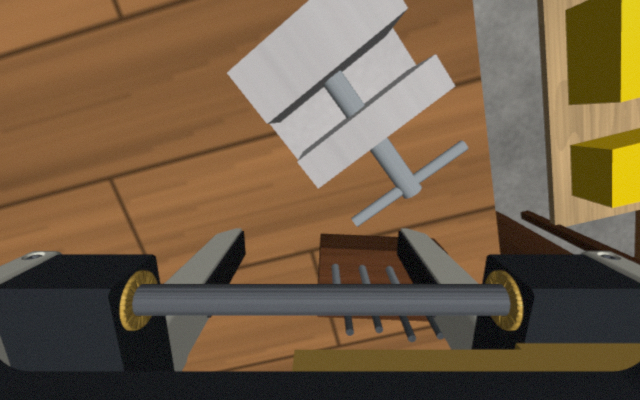

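```bash
cat > h.py <<'E'
from plant import robot, optics, ticket
import cv2, numpy as np
from scipy.spatial.transform import Rotation as Rn
def cam(n):
    c=optics.read_camera(n); c["f"]=200/np.tan(np.radians(c["vertical_fov"]/2)); c["R"]=np.array(c["R"]);c["t"]=np.array(c["t"]); return c
def ray(c,u,v):
    d=c["R"].T@np.array([(u-c["cx"])/c["f"],(v-c["cy"])/c["f"],1]); o=-c["R"].T@c["t"]; return o,d
def atz(c,u,v,z):
    o,d=ray(c,u,v); return o+d*(z-o[2])/d[2]
def proj(c,X):
    p=c["R"]@np.array(X,float)+c["t"]; return np.array([c["cx"]+c["f"]*p[0]/p[2],c["cy"]+c["f"]*p[1]/p[2]])
def two(c1,p1,c2,p2):
    o1,d1=ray(c1,*p1);o2,d2=ray(c2,*p2)
    A=np.stack([d1,-d2],1); s=np.linalg.lstsq(A,o2-o1,rcond=None)[0]
    a,b=o1+s[0]*d1,o2+s[1]*d2; return (a+b)/2,np.linalg.norm(a-b)
def save(im,name,crop=None,k=1):
    if crop: u0,v0,u1,v1=crop; im=im[v0:v1,u0:u1]
    im=cv2.resize(im,None,fx=k,fy=k,interpolation=cv2.INTER_CUBIC)
    cv2.imwrite("pics/"+name,im[:,:,::-1])
E
python3 - <<'E'
from h import *
c=cam("top"); save(c["frame"],"top_a.png",(180,165,340,245),5); save(c["frame"],"top_b.png",(360,180,460,240),8)
c=cam("side"); save(c["frame"],"side_a.png",(235,130,405,335),3.5if 0 else 2.9)
E
```

```text
<stdin>:3: SyntaxWarning: invalid decimal literal
```

View pics/top_a.png

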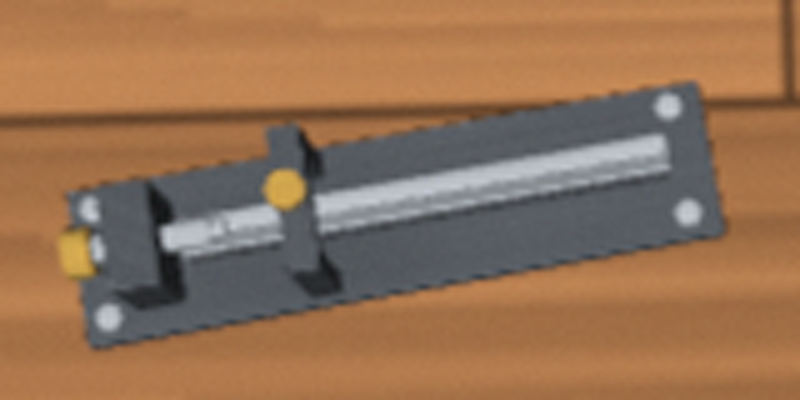

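View pics/top_b.png

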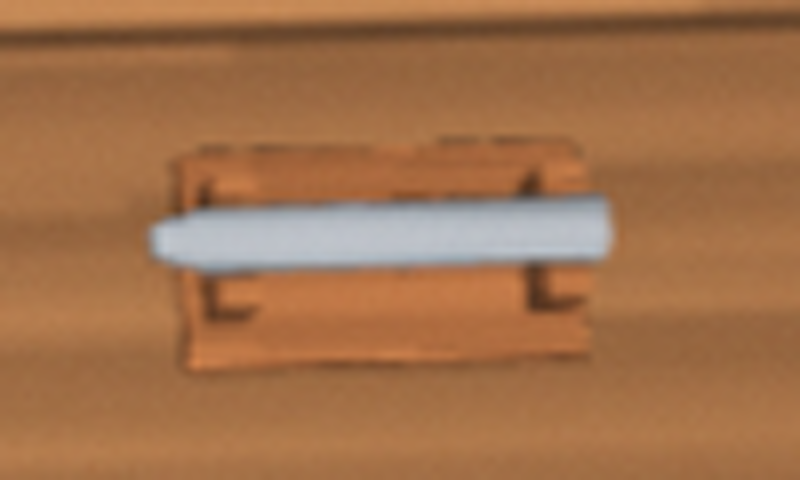

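View pics/side_a.png

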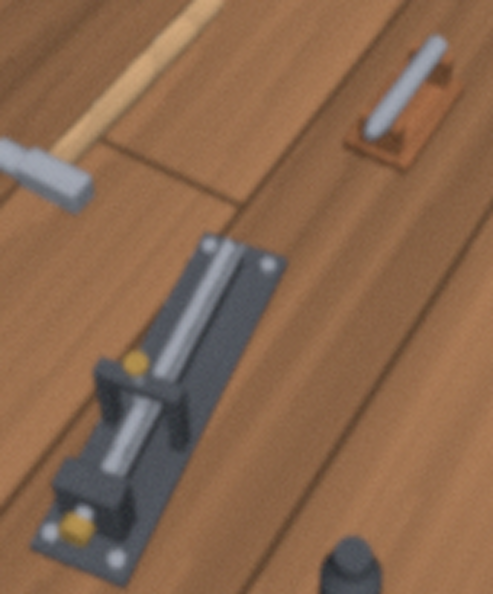

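Run:
```python
from h import *
c=cam("top")
P=lambda u,v,k,o:(u/k+o[0],v/k+o[1])
# note pixel centre offset for resize
f=lambda u,v,k,o:((u+.5)/k-.5+o[0],(v+.5)/k-.5+o[1])
cs=[atz(c,*f(u,v,5,(180,165)),0.010) for u,v in [(68,192),(697,85),(726,232),(92,348)]]
for p in cs: print(p)
for i in range(4): print(np.linalg.norm(cs[i]-cs[(i+1)%4]))
ctr=np.mean(cs,0); ax=(cs[0]+cs[3]-cs[1]-cs[2]); ax/=np.linalg.norm(ax)
print("jig ctr",ctr,ax,np.degrees(np.arctan2(ax[1],ax[0])))
n=atz(c,*f(150,240,8,(360,180)),0.0427);t=atz(c,*f(610,230,8,(360,180)),0.0427)
print("nose",n,"tail",t,np.linalg.norm(n-t),(n+t)/2,np.degrees(np.arctan2(*(n-t)[1::-1])))
# auto: mask of the punch
hsv=cv2.cvtColor(c["frame"],cv2.COLOR_RGB2HSV); m=((hsv[...,1]<70)&(hsv[...,2]>110)).astype(np.uint8)
m[:, :360]=0;m[:,460:]=0;m[:190]=0;m[240:]=0
cn=max(cv2.findContours(m,0,2)[0],key=cv2.contourArea); print(cv2.minAreaRect(cn))
m2=c["frame"]
for nm,(u0,v0,u1,v1) in dict(jig=(180,165,340,245)).items():
  mm=np.zeros(m.shape,np.uint8); mm[v0:v1,u0:u1]=((hsv[...,1]<90))[v0:v1,u0:u1]
  cn=max(cv2.findContours(mm,0,2)[0],key=cv2.contourArea);r=cv2.minAreaRect(cn);print(r,[atz(c,*b,0.01) for b in cv2.boxPoints(r)])
s=cam("side")
print("side proj jig ctr",proj(s,ctr))
for x in (-140,140):
  for y in(-35,35):
    q=ctr+ax*x/1000+np.array([-ax[1],ax[0],0])*y/1000; u=proj(s,q); print(x,y,u,((u-[235,130])*2.9))
print(((proj(s,n)-[235,130])*2.9),((proj(s,t)-[235,130])*2.9))
```

```text
[0.55576352 0.24908707 0.01      ]
[ 0.59662408 -0.02583768  0.01      ]
[ 0.53064856 -0.03677336  0.01      ]
[0.48707985 0.23760643 0.01      ]
0.27794460662588444
0.06687569253826145
0.27781739407744516
0.0696365728699299
jig ctr [0.542529   0.10602061 0.01      ] [-0.1519181   0.98839309  0.        ] 98.73809941513174
nose [ 0.52516315 -0.14971522  0.0427    ] tail [ 0.52467866 -0.27210871  0.0427    ] 0.12239445420213867 [ 0.5249209  -0.21091196  0.0427    ] 89.77319775391913
((407.47821044921875, 208.82330322265625), (8.124804496765137, 57.06708526611328), 88.15238952636719)
((257.78131103515625, 204.7563934326172), (37.50094985961914, 129.31484985351562), 79.75591278076172) [array([0.56743468, 0.25445502, 0.01      ]), array([ 0.6120398 , -0.02419107,  0.01      ]), array([ 0.52908485, -0.03660486,  0.01      ]), array([0.48601007, 0.23868443, 0.01      ])]
side proj jig ctr [292.0751928  263.43798196]
-140 -35 [304.87156723 208.35979545] [202.62754496 227.24340681]
-140 35 [333.74197167 217.89697435] [286.35171783 254.9012256 ]
140 -35 [243.32258626 316.7236663 ] [ 24.13550016 541.49863228]
140 35 [276.50034883 330.47526399] [120.35101162 581.37826558]
[364.15555844 134.24220073] [435.20432187  41.1253197 ]
```

```bash
cat >> h.py <<'E'
def go(pos,yaw_z=None,Rt=None,s=None):
    """pos TCP world; yaw_z = world angle (deg) of tool z in plane, tool x down"""
    s=s or robot.read_state(); R0=Rn.from_rotvec(s["orientation"]).as_matrix()
    if Rt is None:
        a=np.radians(yaw_z); x=np.array([0,0,-1.]);z=np.array([np.cos(a),np.sin(a),0]);Rt=np.stack([x,np.cross(z,x),z],1)
    d=R0.T@(np.array(pos)-s["tool_pos"])*100; w=np.degrees(Rn.from_matrix(R0.T@Rt).as_rotvec())
    print("move",np.round(d,2),np.round(w,1)); return d,w
def st():
    s=robot.read_state(); R0=Rn.from_rotvec(s["orientation"]).as_matrix()
    print("t%.2f"%s["t"],"pos",np.round(s["tool_pos"],4),"F",np.round(s["force"],2),"open %.4f"%s["opening"],"zyaw %.2f"%np.degrees(np.arctan2(R0[1,2],R0[0,2])),"tilt",np.round(R0[:,0],4)); return s
E
python3 - <<'E'
from h import *
s=st(); print(Rn.from_rotvec(s["orientation"]).as_matrix().round(3))
t=cam("top");sd=cam("side")
f=lambda u,v,k,o:((u+.5)/k-.5+o[0],(v+.5)/k-.5+o[1])
print("knob",two(t,f(285,188,5,(180,165)),sd,f(135,361,2.9,(235,130))))
print("nose",two(t,f(150,240,8,(360,180)),sd,f(370,132,2.9,(235,130))))
go([0.45,0.15,0.2],0);go([0.45,0.15,0.2],180)
go([0.525,-0.21,0.2],0)
E
```

```text
t0.35 pos [0.1506 0.5807 0.2184] F [ 1.17 -0.1  -0.56] open 0.0932 zyaw 75.46 tilt [-2.e-04 -4.e-04 -1.e+00]
[[-0.    -0.968  0.251]
 [-0.     0.251  0.968]
 [-1.     0.    -0.   ]]
knob (array([0.53715065, 0.14070882, 0.09768379]), np.float64(0.001975096662760829))
nose (array([ 0.52265163, -0.1493993 ,  0.04875799]), np.float64(0.0030282008047327123))
move [  1.86 -39.79 -34.18] [75.5 -0.   0. ]
move [  1.86 -39.79 -34.18] [-104.5   -0.    -0. ]
move [  1.86 -56.09 -67.14] [75.5 -0.   0. ]
```

Emit:
jog_arm([
  [1,-40,-34,75,0,0,0],
  [1,-40,-34,75,0,0,0],
  [1,-40,-34,75,0,0,0],
  [1,-40,-34,75,0,0,0],
  [1,-40,-34,75,0,0,0],
])

```text
t: 1.08
tool_pos: [0.3311, 0.3235, 0.2129]
orientation: [-0.293, 1.55, 0.293]
force: [1.1, -0.6, 0.6]
opening: 0.0933
```

Run:
```python
from h import *
s=st();go([0.525,-0.22,0.19],0)
```

```text
t1.07 pos [0.3311 0.3235 0.2129] F [ 1.07 -0.57  0.59] open 0.0933 zyaw 21.41 tilt [ 9.e-04  5.e-04 -1.e+00]
move [  2.28 -57.68  -1.79] [21.4  0.1 -0. ]
```

Emit:
jog_arm([
  [2,-57.7,-1.8,21.4,0,0,0],
  [2,-57.7,-1.8,21.4,0,0,0],
  [2,-57.7,-1.8,21.4,0,0,0],
  [2,-57.7,-1.8,21.4,0,0,0],
  [2,-57.7,-1.8,21.4,0,0,0],
])

```text
t: 1.7
tool_pos: [0.4358, 0.029, 0.2024]
orientation: [0.0, 1.568, 0.001]
force: [1.3, 0.7, -0.3]
opening: 0.0927
```

Run:
```python
from h import *
s=st();go([0.525,-0.22,0.19],0)
```

```text
t1.70 pos [0.4358 0.029  0.2024] F [ 1.27  0.72 -0.33] open 0.0927 zyaw 0.01 tilt [ 2.3e-03  5.0e-04 -1.0e+00]
move [  1.25 -24.9    8.91] [ 0.   0.1 -0. ]
```

Emit:
jog_arm([
  [1.2,-24.9,8.9,0,0,0,0],
  [1.2,-24.9,8.9,0,0,0,0],
  [1.2,-24.9,8.9,0,0,0,0],
  [1.2,-24.9,8.9,0,0,0,0],
  [1.2,-24.9,8.9,0,0,0,0],
])

```text
t: 2.33
tool_pos: [0.5249, -0.2233, 0.1898]
orientation: [0.003, 1.569, -0.002]
force: [-0.7, 0.1, -1.0]
opening: 0.0929
```

Run:
```python
from h import *
s=st();c=cam("wrist"); save(c["frame"],"w1.png"); print("cam pos",-c["R"].T@c["t"])
for X in ([.525,-.15,.0427],[.525,-.27,.0427]): print(proj(c,X))
```

```text
t2.33 pos [ 0.5249 -0.2233  0.1898] F [-0.71  0.07 -1.02] open 0.0929 zyaw -0.18 tilt [ 1.6e-03  3.0e-04 -1.0e+00]
cam pos [ 0.5243591  -0.14978686  0.35665723]
[320.95139902 117.70840084]
[321.10715586 227.12318784]
```

View pics/w1.png

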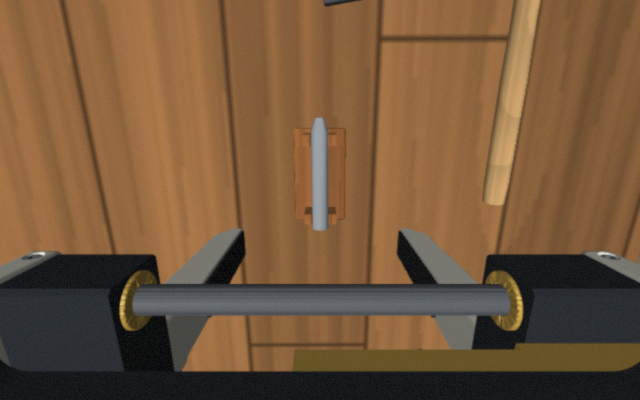

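Run:
```python
from h import *
c=cam("wrist"); fr=c["frame"]
hsv=cv2.cvtColor(fr,cv2.COLOR_RGB2HSV); m=np.zeros(fr.shape[:2],np.uint8)
m[105:240,300:340]=((hsv[...,1]<70)&(hsv[...,2]>70))[105:240,300:340]
cn=max(cv2.findContours(m,0,2)[0],key=cv2.contourArea);print(cv2.minAreaRect(cn),cv2.boundingRect(cn))
for v in range(112,236,12):
  us=np.where(m[v])[0]; print(v,us.min() if len(us) else None,us.max() if len(us) else None, atz(c,(us.min()+us.max())/2,v,.0427).round(4) if len(us) else '')
ys=np.where(m.any(1))[0];print(ys.min(),ys.max(),atz(c,320,ys.min()-.5,.045),atz(c,320,ys.max()+.5,.0427))
```

```text
((319.0, 174.0), (112.0, 16.0), 90.0) (311, 118, 17, 113)
112 None None 
124 313 325 [ 0.5231 -0.1563  0.0427]
136 311 327 [ 0.523  -0.1685  0.0427]
148 311 327 [ 0.523  -0.1809  0.0427]
160 311 327 [ 0.5229 -0.1936  0.0427]
172 312 327 [ 0.5234 -0.2066  0.0427]
184 312 327 [ 0.5234 -0.2199  0.0427]
196 312 327 [ 0.5234 -0.2334  0.0427]
208 312 327 [ 0.5233 -0.2473  0.0427]
220 312 327 [ 0.5233 -0.2615  0.0427]
232 None None 
118 230 [ 0.52410807 -0.14983994  0.045     ] [ 0.52384478 -0.27415846  0.0427    ]
```

Run:
```python
from h import *
s=st();go([0.5232,-0.2115,0.025],-0.1)
```

```text
t2.42 pos [ 0.5247 -0.2213  0.19  ] F [-0.2   0.22  0.3 ] open 0.0933 zyaw -0.12 tilt [ 0.0016  0.001  -1.    ]
move [16.5   0.96 -0.18] [-0.   0.1 -0.1]
```

Emit:
jog_arm([
  [6,1,-0.2,0,0,0,0],
  [11,1,-0.2,0,0,0,0.3],
  [15,1,-0.2,0,0,0,0.5],
  [16.5,1,-0.2,0,0,0,0.5],
  [16.5,1,-0.2,0,0,0,0.5],
], squeeze=15)

```text
t: 3.05
tool_pos: [0.5227, -0.2099, 0.0249]
orientation: [0.002, 1.57, 0.001]
force: [0.0, -0.2, 0.8]
opening: 0.0575
```

Run:
```python
from h import *
s=st();go([0.5232,-0.2115,0.025],-0.1);c=cam("wrist"); save(c["frame"],"w2.png")
```

```text
t3.05 pos [ 0.5227 -0.2099  0.0249] F [ 0.   -0.23  0.77] open 0.0575 zyaw -0.06 tilt [ 6.0e-04  1.7e-03 -1.0e+00]
move [-0.01 -0.16  0.05] [ 0.   0.  -0.1]
```

View pics/w2.png

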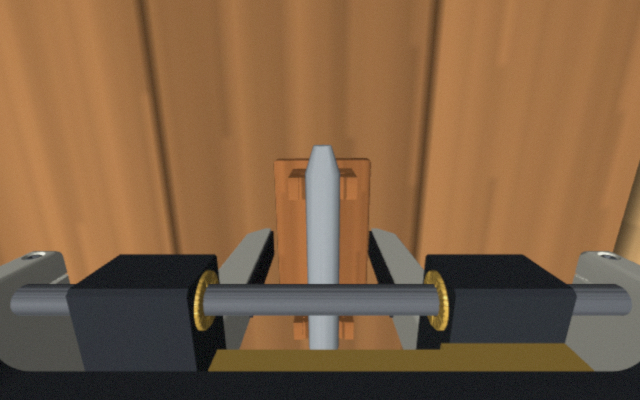

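Emit:
jog_arm([
  [0,0,0.1,0,0,0,0.7],
  [0,0,0.1,0,0,0,1],
  [0,0,0.1,0,0,0,1],
  [0,0,0.1,0,0,0,1],
], squeeze=20)

```text
t: 3.6
tool_pos: [0.524, -0.211, 0.0267]
orientation: [0.001, 1.57, -0.001]
force: [-6.6, 0.6, 6.4]
opening: 0.0175
```

Emit:
jog_arm([
  [-2,0,0,0,0,0,1],
  [-6,0,0,0,0,0,1],
  [-11,0,0,0,0,0,1],
  [-13,0,0,0,0,0,1],
  [-13,0,0,0,0,0,1],
])

```text
t: 4.22
tool_pos: [0.5246, -0.2115, 0.1576]
orientation: [0.0, 1.568, -0.002]
force: [-0.2, -0.9, -3.4]
opening: 0.0173
```

Run:
```python
from h import *
s=st();c=cam("wrist"); save(c["frame"],"w3.png");s=st()
ax=np.array([-0.1519,0.9884,0]); ctr=np.array([.5425,.106,0])
go(ctr-.05*ax+[0,0,.157],8.74)
```

```text
t4.22 pos [ 0.5246 -0.2115  0.1576] F [-0.18 -0.93 -3.4 ] open 0.0173 zyaw -0.08 tilt [ 3.3e-03 -9.0e-04 -1.0e+00]
t4.28 pos [ 0.5235 -0.2109  0.1556] F [ 0.32 -0.07 -2.87] open 0.0176 zyaw -0.08 tilt [ 3.e-04  7.e-04 -1.e+00]
move [-0.12 26.75  2.62] [-8.8  0.  -0. ]
```

View pics/w3.png

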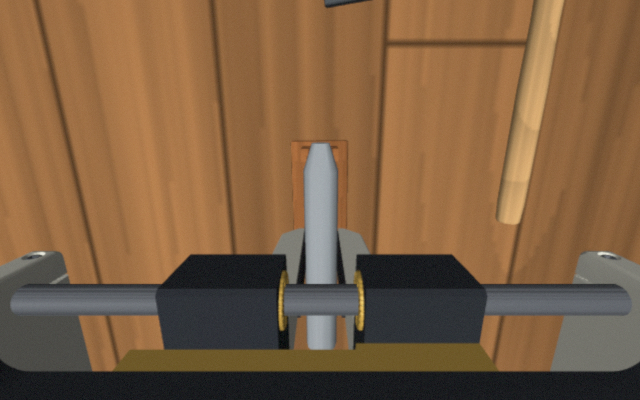

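Emit:
jog_arm([
  [-1,6,1,-3,0,0,1],
  [-1,12,2,-6,0,0,1],
  [-1,17.5,4,-8.8,0,0,1],
  [-1,17.5,4,-8.8,0,0,1],
  [-1,17.5,4,-8.8,0,0,1],
])

```text
t: 4.9
tool_pos: [0.5624, -0.0358, 0.1631]
orientation: [-0.119, 1.571, 0.121]
force: [-0.3, 0.1, -2.9]
opening: 0.0173
```

Run:
```python
from h import *
s=st();c=cam("wrist"); save(c["frame"],"w4.png");
import pickle; pickle.dump(c,open("w4.pkl","wb"))
```

```text
t4.90 pos [ 0.5624 -0.0358  0.1631] F [-0.28  0.08 -2.88] open 0.0173 zyaw 8.76 tilt [-3.7e-03  8.0e-04 -1.0e+00]
```

View pics/w4.png

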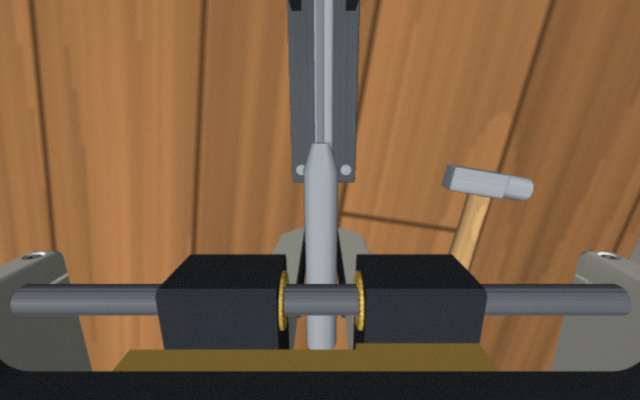

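Run:
```python
from h import *
import pickle;c=pickle.load(open("w4.pkl","rb"));g=cv2.cvtColor(c["frame"],cv2.COLOR_RGB2GRAY).astype(int)
for v in (40,90,130): print(v,g[v,284:366].tolist())
save(c["frame"],"w4z.png",(260,0,390,200),3)
```

```text
40 [120, 121, 121, 109, 97, 90, 88, 90, 87, 87, 87, 86, 87, 84, 87, 85, 82, 85, 88, 88, 87, 81, 87, 83, 87, 85, 89, 86, 86, 93, 135, 150, 140, 134, 135, 137, 133, 131, 130, 123, 154, 170, 174, 172, 168, 167, 165, 148, 122, 96, 87, 86, 87, 90, 88, 86, 86, 86, 88, 85, 92, 86, 84, 86, 82, 89, 84, 86, 86, 89, 90, 90, 88, 84, 79, 102, 112, 115, 116, 113, 114, 113]
90 [129, 131, 130, 128, 123, 106, 93, 88, 91, 90, 87, 87, 90, 88, 89, 89, 91, 90, 90, 89, 89, 91, 89, 89, 89, 90, 92, 93, 92, 92, 122, 156, 148, 134, 132, 133, 135, 128, 128, 120, 154, 169, 171, 171, 168, 164, 162, 146, 114, 92, 88, 89, 92, 88, 88, 91, 88, 91, 89, 90, 90, 86, 86, 87, 87, 91, 87, 89, 90, 88, 91, 89, 81, 85, 93, 92, 83, 75, 75, 83, 96, 109]
130 [128, 126, 125, 122, 121, 120, 102, 91, 88, 87, 90, 91, 89, 90, 90, 89, 88, 87, 88, 86, 93, 89, 90, 88, 85, 90, 95, 89, 88, 89, 98, 145, 149, 138, 134, 133, 136, 132, 127, 123, 153, 168, 168, 174, 166, 164, 158, 139, 108, 90, 86, 87, 93, 87, 88, 87, 87, 90, 88, 89, 87, 87, 85, 88, 87, 90, 88, 88, 91, 90, 90, 81, 74, 95, 110, 126, 129, 134, 135, 132, 132, 130]
```

View pics/w4z.png

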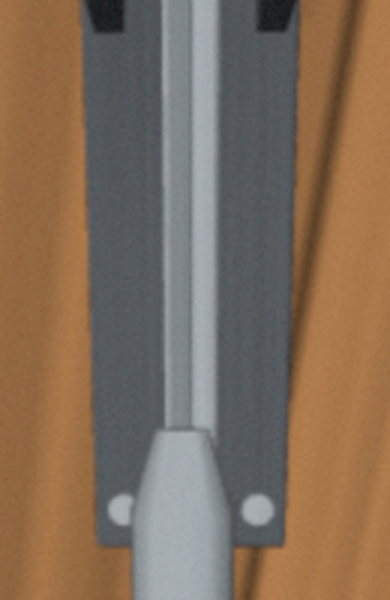

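Run:
```python
from h import *
import pickle;c=pickle.load(open("w4.pkl","rb"))
a=atz(c,323.4,130,.030);b=atz(c,323.4,40,.030)
e=atz(c,(314.5+332)/2,130,.037)
d=b-a;d/=np.linalg.norm(d);print("groove pts",a,b,"yaw",np.degrees(np.arctan2(d[1],d[0])),"mid rail",e)
# plate end: row ~546/3, z .01 ; edges left/right
pl=atz(c,260+99/3,181.5,.010);pr=atz(c,260+284/3,181.5,.010);print("plate end",pl,pr,np.linalg.norm(pl-pr),(pl+pr)/2)
# top estimate of line
ax=np.array([-0.1519,0.9884,0]); ctr=np.array([.5425,.106,0]);n=np.array([-ax[1],ax[0],0])
for p in(a,b,e,(pl+pr)/2): print("jig-frame x,y from top est",(p-ctr)@ax,(p-ctr)@n)
zz=.163+.0188
N=atz(c,320.4,143.5,zz+.0);T=atz(c,320.8,349,zz)
print("punch nose",N,"tail?",T,np.linalg.norm(N-T), "yaw",np.degrees(np.arctan2(*(N-T)[1::-1])))
```

```text
groove pts [0.55448355 0.02544101 0.03      ] [0.54185967 0.10530225 0.03      ] yaw 98.98257225725139 mid rail [0.55426484 0.02568253 0.037     ]
plate end [ 0.53004128 -0.03559169  0.01      ] [ 0.5976822  -0.02500418  0.01      ] 0.06846450617972732 [ 0.56386174 -0.03029794  0.01      ]
jig-frame x,y from top est -0.08144480237099568 0.00039236908771155676
jig-frame x,y from top est -0.0005923916509105216 0.0007388878392570183
jig-frame x,y from top est -0.08117286449333226 0.00057185666172391
jig-frame x,y from top est -0.1379617301517181 -0.0004102874398608511
punch nose [0.55240898 0.02447468 0.1818    ] tail? [ 0.57154708 -0.09716193  0.1818    ] 0.12313298284562883 yaw 98.94151603001924
```

Run:
```python
from h import *
s=st();go([.5498,.0585,.055],8.9)
```

```text
t4.95 pos [ 0.5625 -0.0366  0.1636] F [-0.55  0.19 -2.65] open 0.0172 zyaw 8.69 tilt [-3.e-03  7.e-04 -1.e+00]
move [10.87  9.58  0.21] [-0.2 -0.2 -0.1]
```

Emit:
jog_arm([
  [1,5,0.2,-0.2,-0.2,-0.1,1],
  [4,9.6,0.2,-0.2,-0.2,-0.1,1],
  [9,9.6,0.2,-0.2,-0.2,-0.1,1],
  [10.9,9.6,0.2,-0.2,-0.2,-0.1,1],
  [10.9,9.6,0.2,-0.2,-0.2,-0.1,1],
])

```text
t: 5.58
tool_pos: [0.5482, 0.0573, 0.0531]
orientation: [-0.121, 1.571, 0.12]
force: [0.4, 1.0, -1.2]
opening: 0.0175
```

Run:
```python
from h import *
s=st();c=cam("wrist"); save(c["frame"],"w5.png");save(c["frame"],"w5z.png",(240,0,400,200),3)
import pickle; pickle.dump(c,open("w5.pkl","wb"))
c=cam("side");save(c["frame"],"s5.png",(230,120,400,340),2.7)
s=st();go([.5498,.0585,.030],8.9)
```

```text
t5.58 pos [0.5482 0.0573 0.0531] F [ 0.36  1.   -1.24] open 0.0175 zyaw 8.77 tilt [-3.1e-03 -7.0e-04 -1.0e+00]
t5.67 pos [0.5509 0.0576 0.0563] F [ 0.55 -0.61 -1.99] open 0.0170 zyaw 8.79 tilt [ 2.6e-03 -6.0e-04 -1.0e+00]
move [ 2.63  0.11 -0.1 ] [-0.1  0.1  0.1]
```

View pics/w5.png

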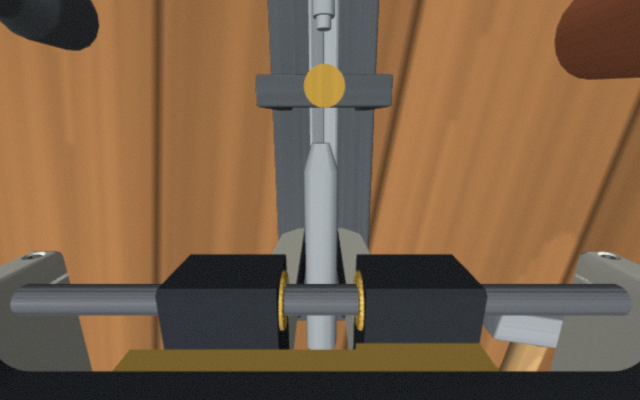

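View pics/s5.png

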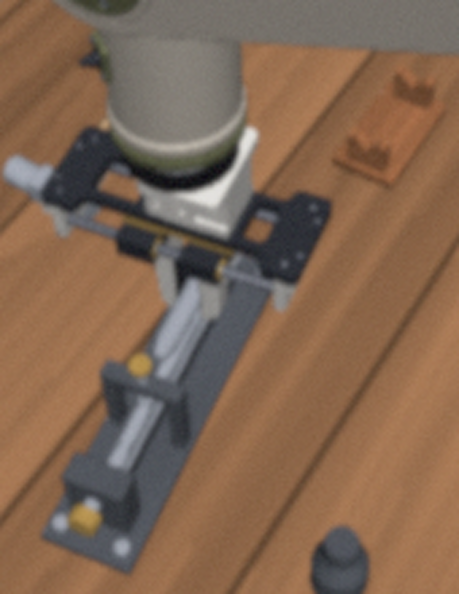

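View pics/w5z.png

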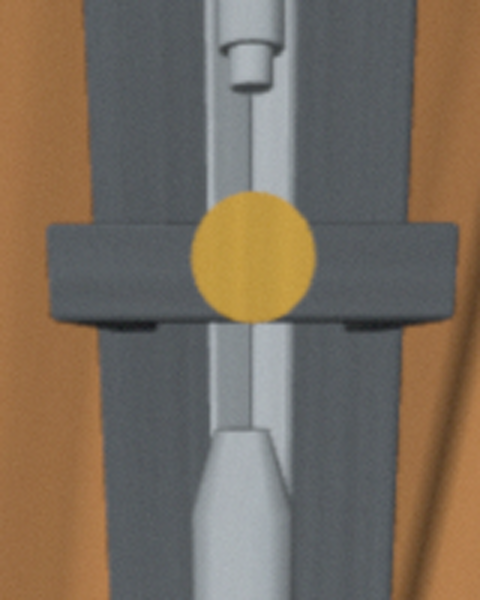

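Run:
```python
from h import *
import pickle;c=pickle.load(open("w5.pkl","rb"))
f=lambda u,v:((u+.5)/3-.5+240,(v+.5)/3-.5)
V1=atz(c,*f(251,400),.030);V2=atz(c,*f(251,120),.030)
d=(V2-V1);d/=np.linalg.norm(d);n=np.array([-d[1],d[0],0]);print("V yaw",np.degrees(np.arctan2(d[1],d[0])))
zt=.055+.017
N=atz(c,*f(243,430),zt+.003); B=atz(c,*f(241.5,590),zt)
for q in (N,B): print("punch lat",(q-V1)@n, q)
N=atz(c,*f(243,430),zt+.0)
tip=atz(c,*f(252,92),.0427-.0015) ; print("tip",tip,"tip-nose along",(tip-N)@d)
br=atz(c,*f(252,272),.078); knob=atz(c,*f(253,257),.098);print("bridge front edges",atz(c,*f(252,225),.078)@d,atz(c,*f(252,302),.078)@d,"knob",knob,(knob-N)@d,(tip-knob)@d)
print("cam pos",-c["R"].T@c["t"])
O=np.array([.5416,.1069,0]);d2=np.array([-.1556,.9878,0]);print("tip jigx",(tip-O)@d2,"knob jigx",(knob-O)@d2,"nose",(N-O)@d2)
```

```text
V yaw 98.98949908756859
punch lat 0.0015111901109681931 [0.53831326 0.11820349 0.075     ]
punch lat 0.0018497008211948566 [0.54229535 0.09086527 0.072     ]
tip [0.53091826 0.17543815 0.0412    ] tip-nose along 0.057936057657447
bridge front edges 0.06310359746505188 0.052167914914770214 knob [0.53598773 0.14214592 0.098     ] 0.024260635024585038 0.03367542263286196
cam pos [0.53702699 0.13017467 0.21992886]
tip jigx 0.06936405940937024 knob jigx 0.03568918595242549 nose 0.011428080008935818
```

Emit:
jog_arm([
  [0,0,0.13,0,0,0,1],
  [1,0,0.13,0,0,0,1],
  [2,0,0.13,0,0,0,1],
  [2.5,0,0.13,0,0,0,1],
  [2.5,0,0.13,0,0,0,1],
])

```text
t: 6.3
tool_pos: [0.5536, 0.0578, 0.0358]
orientation: [-0.122, 1.563, 0.12]
force: [-18.6, -1.3, 41.0]
opening: 0.0171
```

Run:
```python
from h import *
s=st();c=cam("wrist"); save(c["frame"],"w6z.png",(240,0,400,200),3)
import pickle; pickle.dump(c,open("w6.pkl","wb"))
for i in range(3):cam("side");st()
```

```text
t6.30 pos [0.5536 0.0578 0.0358] F [-18.64  -1.34  40.97] open 0.0171 zyaw 8.81 tilt [ 4.3e-03 -9.0e-04 -1.0e+00]
t6.40 pos [0.5536 0.0578 0.0358] F [-17.35  -1.19  39.99] open 0.0172 zyaw 8.81 tilt [ 4.5e-03 -9.0e-04 -1.0e+00]
t6.45 pos [0.5536 0.0578 0.0358] F [-17.37  -1.44  40.68] open 0.0177 zyaw 8.81 tilt [ 0.0045 -0.001  -1.    ]
t6.50 pos [0.5535 0.0578 0.0358] F [-17.19  -1.64  40.68] open 0.0175 zyaw 8.81 tilt [ 4.5e-03 -9.0e-04 -1.0e+00]
```

View pics/w6z.png

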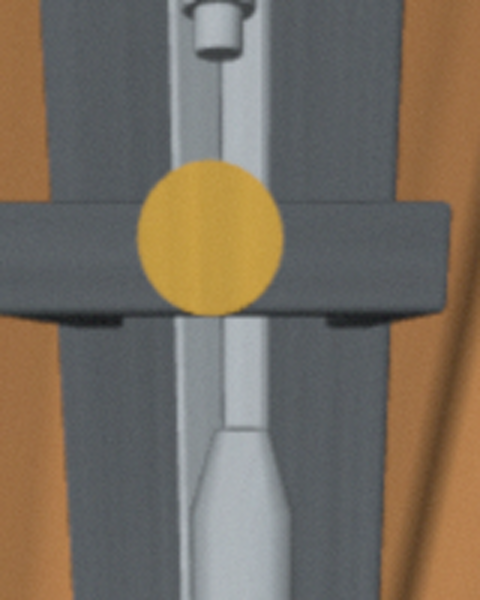

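Emit:
jog_arm([
  [-1,0,-0.2,0,0,0,1],
  [-1.6,0,-0.35,0,0,0,1],
  [-1.6,0,-0.35,0,0,0,1],
  [-1.6,0,-0.35,0,0,0,1],
  [-1.6,0,-0.35,0,0,0,1],
])

```text
t: 7.12
tool_pos: [0.5495, 0.0573, 0.051]
orientation: [-0.122, 1.564, 0.12]
force: [-0.3, -0.1, -3.3]
opening: 0.0173
```

Run:
```python
from h import *
s=st()
for i in range(6):cam("side");st()
c=cam("wrist"); save(c["frame"],"w7z.png",(240,0,400,200),3);st()
import pickle; pickle.dump(c,open("w7.pkl","wb"))
```

```text
t7.12 pos [0.5495 0.0573 0.051 ] F [-0.32 -0.11 -3.35] open 0.0173 zyaw 8.81 tilt [ 3.3e-03 -9.0e-04 -1.0e+00]
t7.17 pos [0.5496 0.0573 0.0511] F [ 0.62 -0.22 -2.74] open 0.0177 zyaw 8.81 tilt [ 0.0034 -0.001  -1.    ]
t7.22 pos [0.5497 0.0573 0.0513] F [-0.97  0.16 -2.33] open 0.0173 zyaw 8.81 tilt [ 0.0037 -0.001  -1.    ]
t7.28 pos [0.5498 0.0573 0.0514] F [-0.16 -0.81 -1.79] open 0.0170 zyaw 8.81 tilt [ 3.9e-03 -9.0e-04 -1.0e+00]
t7.33 pos [0.5499 0.0573 0.0515] F [ 0.1   0.2  -2.54] open 0.0176 zyaw 8.81 tilt [ 4.1e-03 -9.0e-04 -1.0e+00]
t7.38 pos [0.5499 0.0573 0.0516] F [-0.19 -0.8  -1.72] open 0.0173 zyaw 8.81 tilt [ 4.3e-03 -9.0e-04 -1.0e+00]
t7.42 pos [0.55   0.0573 0.0517] F [ 0.24 -1.19 -3.53] open 0.0175 zyaw 8.81 tilt [ 4.4e-03 -9.0e-04 -1.0e+00]
t7.47 pos [0.55   0.0573 0.0518] F [ 0.42 -0.7  -1.31] open 0.0167 zyaw 8.81 tilt [ 4.5e-03 -9.0e-04 -1.0e+00]
```

View pics/w7z.png

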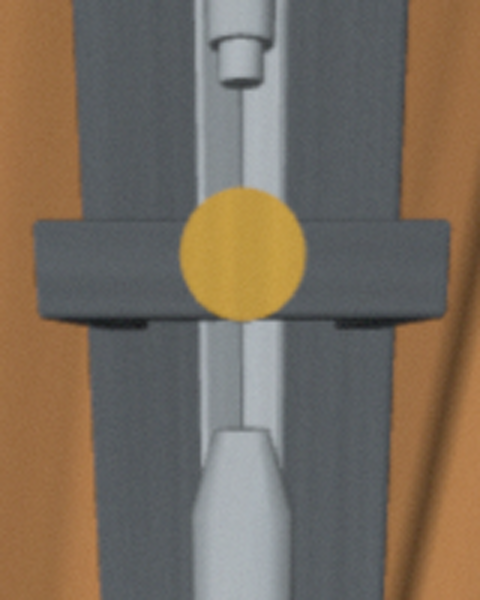

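Emit:
jog_arm([
  [0.4,0,0,0,0,0,1],
  [0.8,0,0,0,0,0,1],
  [1.2,0,0,0,0,0,1],
  [1.4,0,0,0,0,0,1],
  [1.4,0,0,0,0,0,1],
])

```text
t: 8.1
tool_pos: [0.5499, 0.0573, 0.0374]
orientation: [-0.122, 1.564, 0.12]
force: [-0.4, -1.1, -2.5]
opening: 0.0175
```

Run:
```python
from h import *
s=st()
c=cam("wrist"); save(c["frame"],"w8z.png",(240,0,400,200),3);st()
cam("wrist");st()
```

```text
t8.10 pos [0.5499 0.0573 0.0374] F [-0.44 -1.06 -2.54] open 0.0175 zyaw 8.81 tilt [ 0.004 -0.001 -1.   ]
t8.15 pos [0.55   0.0573 0.0376] F [-0.41  1.02 -2.13] open 0.0179 zyaw 8.82 tilt [ 0.0043 -0.001  -1.    ]
t8.20 pos [0.5501 0.0573 0.0378] F [ 0.31 -0.16 -2.2 ] open 0.0174 zyaw 8.81 tilt [ 4.6e-03 -9.0e-04 -1.0e+00]
```

View pics/w8z.png

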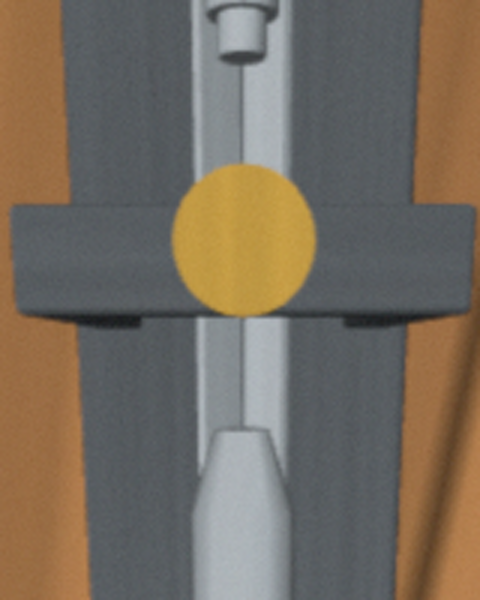

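Emit:
jog_arm([
  [0.2,0,0,0,0,0,1],
  [0.4,0,0,0,0,0,1],
  [0.5,0,0,0,0,0,1],
  [0.5,0,0,0,0,0,1],
])

```text
t: 8.7
tool_pos: [0.5501, 0.0573, 0.0326]
orientation: [-0.122, 1.563, 0.12]
force: [-0.0, 0.4, -3.0]
opening: 0.0171
```

Emit:
jog_arm([
  [0.2,0,0,0,0,0,1],
  [0.4,0,0,0,0,0,1],
  [0.45,0,0,0,0,0,1],
  [0.45,0,0,0,0,0,1],
])

```text
t: 9.2
tool_pos: [0.55, 0.0573, 0.028]
orientation: [-0.122, 1.563, 0.12]
force: [-0.1, 0.1, -1.8]
opening: 0.0172
```

Emit:
jog_arm([
  [0.1,0,0,0,0,0,1],
  [0.15,0,0,0,0,0,1],
  [0.15,0,0,0,0,0,1],
])

```text
t: 9.57
tool_pos: [0.5502, 0.0572, 0.027]
orientation: [-0.122, 1.563, 0.12]
force: [-3.7, 0.1, 3.6]
opening: 0.0172
```

Emit:
jog_arm([
  [0.02,0,-0.04,0,0,0,1],
  [0.05,0,-0.05,0,0,0,1],
  [0.05,0,-0.05,0,0,0,1],
])

```text
t: 9.95
tool_pos: [0.55, 0.0572, 0.0269]
orientation: [-0.122, 1.562, 0.12]
force: [-1.2, 0.4, 5.3]
opening: 0.0173
```

Seated within a few tenths; check the view, then open slightly.

Run:
```python
from h import *
s=st()
c=cam("wrist"); save(c["frame"],"w9z.png",(240,0,400,200),3);st()
```

```text
t9.95 pos [0.55   0.0572 0.0269] F [-1.24  0.44  5.3 ] open 0.0173 zyaw 8.81 tilt [ 5.2e-03 -9.0e-04 -1.0e+00]
t10.00 pos [0.5501 0.0572 0.0269] F [-2.09  0.24  5.5 ] open 0.0174 zyaw 8.81 tilt [ 5.1e-03 -9.0e-04 -1.0e+00]
```

View pics/w9z.png

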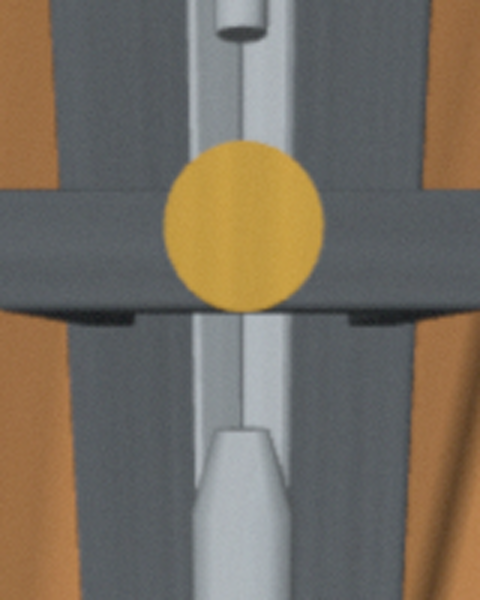

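Emit:
jog_arm([
  [0,0,0,0,0,0,0.7],
  [0,0,0,0,0,0,0.6],
  [0,0,0,0,0,0,0.5],
])

```text
t: 10.38
tool_pos: [0.5499, 0.0572, 0.0266]
orientation: [-0.122, 1.563, 0.12]
force: [-0.4, 0.4, -0.8]
opening: 0.0427
```

Emit:
jog_arm([
  [-1.5,0,0,0,0,0,0.5],
  [-4,0,0,0,0,0,0.5],
  [-5,0,0,0,0,0,0.5],
  [-5,0,0,0,0,0,0.8],
])

```text
t: 10.88
tool_pos: [0.5506, 0.0573, 0.078]
orientation: [-0.122, 1.56, 0.119]
force: [-0.2, 1.2, -0.2]
opening: 0.0405
```

Run:
```python
from h import *
s=st()
c=cam("wrist"); save(c["frame"],"w10.png");st()
import pickle; pickle.dump(c,open("w10.pkl","wb"))
```

```text
t10.88 pos [0.5506 0.0573 0.078 ] F [-0.2   1.22 -0.24] open 0.0405 zyaw 8.81 tilt [ 7.3e-03 -9.0e-04 -1.0e+00]
t10.93 pos [0.5499 0.0573 0.0769] F [-0.56  0.06  0.41] open 0.0369 zyaw 8.81 tilt [ 5.5e-03 -9.0e-04 -1.0e+00]
```

View pics/w10.png

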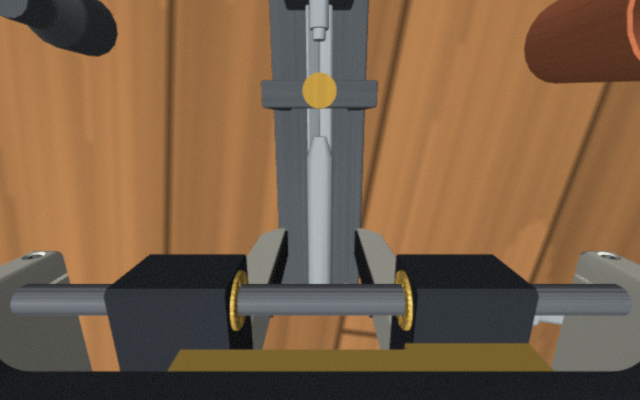

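Run:
```python
from h import *
import pickle;c=pickle.load(open("w10.pkl","rb"))
d=np.array([-.1556,.9878,0])
N=atz(c,319.3,136.8,.0427+.003);tip=atz(c,319.5,40.5,.0427-.003);print(N,tip,(tip-N)@d)
save(c["frame"],"w10z.png",(270,10,370,160),4)
s=st();go(np.array([.5502,.0572,.075])-.078*d,8.9)
```

```text
[0.54000248 0.11755235 0.0457    ] [0.53108053 0.17593273 0.0397    ] 0.05905638664190771
t10.93 pos [0.5499 0.0573 0.0769] F [-0.56  0.06  0.41] open 0.0369 zyaw 8.81 tilt [ 5.5e-03 -9.0e-04 -1.0e+00]
move [ 0.2  -7.81  0.05] [-0.1  0.3  0.1]
```

View pics/w10z.png

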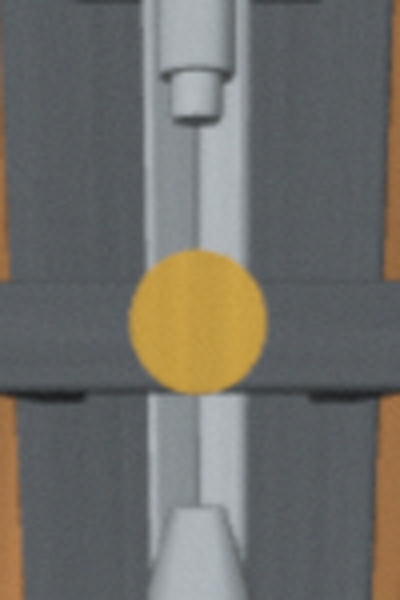

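Emit:
jog_arm([
  [0,-3,0,0,0.2,0.1,0.9],
  [0,-6,0,0,0.3,0.1,1],
  [0,-7.8,0,0,0.3,0.1,1],
  [0,-7.8,0,0,0.3,0.1,1],
  [0,-7.8,0,0,0.3,0.1,1],
])

```text
t: 11.55
tool_pos: [0.5614, -0.0191, 0.0766]
orientation: [-0.12, 1.568, 0.121]
force: [-0.7, 0.3, -0.2]
opening: 0.0009
```

Run:
```python
from h import *
s=st()
for i in range(4): c=cam("wrist");st()
save(c["frame"],"w11.png")
import pickle; pickle.dump(c,open("w11.pkl","wb"))
d=np.array([-.1556,.9878,0])
go(np.array([.5502,.0572,.042])-.078*d,8.9)
c=cam("side"); save(c["frame"],"s11.png",(230,100,430,340),2.5)
```

```text
t11.55 pos [ 0.5614 -0.0191  0.0766] F [-0.74  0.29 -0.16] open 0.0009 zyaw 8.81 tilt [-7.e-04  5.e-04 -1.e+00]
t11.60 pos [ 0.5615 -0.019   0.0767] F [ 0.32 -0.22  0.94] open 0.0007 zyaw 8.84 tilt [-5.e-04  4.e-04 -1.e+00]
t11.65 pos [ 0.5616 -0.0189  0.0768] F [-0.25  0.01  0.25] open 0.0005 zyaw 8.86 tilt [-3.e-04  3.e-04 -1.e+00]
t11.70 pos [ 0.5616 -0.0189  0.0769] F [0.08 0.69 0.09] open 0.0005 zyaw 8.87 tilt [-1.e-04  2.e-04 -1.e+00]
t11.75 pos [ 0.5617 -0.019   0.077 ] F [ 0.39 -0.64  0.32] open 0.0003 zyaw 8.87 tilt [ 1.e-04  1.e-04 -1.e+00]
move [ 3.5  -0.09  0.05] [-0.  0. -0.]
```

View pics/w11.png

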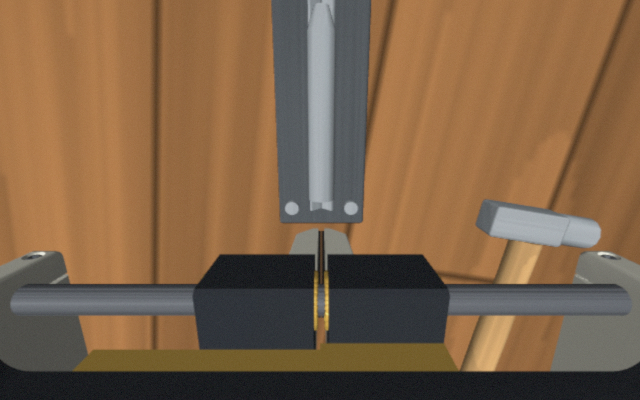

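View pics/s11.png

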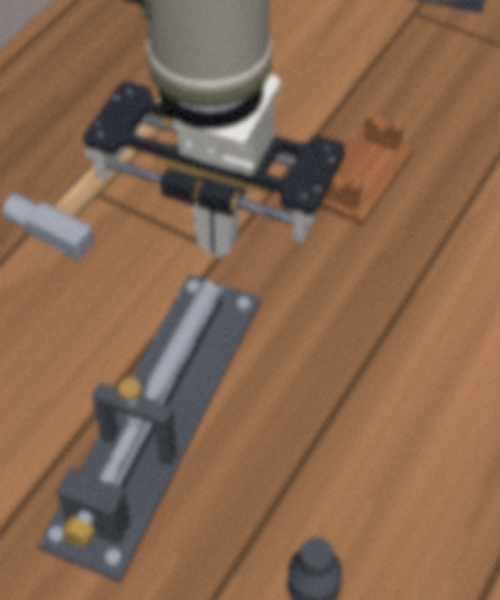

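Run:
```python
from h import *
import pickle;c=pickle.load(open("w11.pkl","rb"))
save(c["frame"],"w11z.png",(260,150,380,250),5)
d=np.array([-.1556,.9878,0])
T=atz(c,320,203,.050); print(T,(T-robot.read_state()["tool_pos"])@d)
```

```text
[ 0.55803941 -0.0022244   0.05      ] 0.017270598597024133
```

View pics/w11z.png

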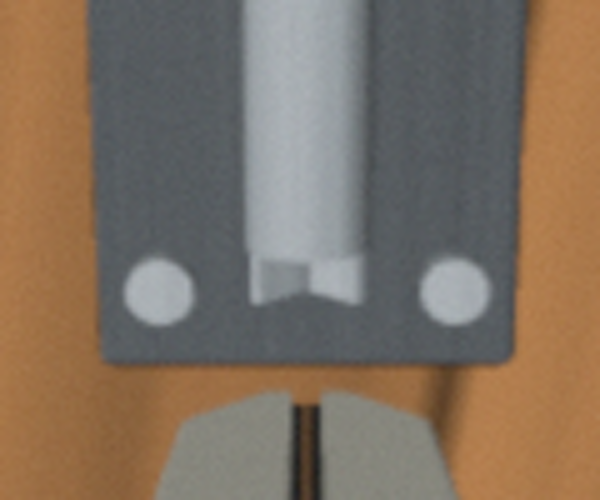

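Emit:
jog_arm([
  [1.2,0,0,0,0,0,1],
  [2.4,0,0,0,0,0,1],
  [3.4,0,0,0,0,0,1],
  [3.6,0,0,0,0,0,1],
  [3.6,0,0,0,0,0,1],
], squeeze=30)

```text
t: 12.42
tool_pos: [0.5616, -0.0192, 0.0408]
orientation: [-0.121, 1.568, 0.122]
force: [0.9, 0.5, 0.7]
opening: 0.0005
```

Emit:
jog_arm([
  [0,0.3,0,0,0,0,1],
  [0,0.6,0,0,0,0,1],
  [0,0.8,0,0,0,0,1],
  [0,1.0,0,0,0,0,1],
  [0,1.2,0,0,0,0,1],
])

```text
t: 13.05
tool_pos: [0.56, -0.0075, 0.041]
orientation: [-0.122, 1.567, 0.121]
force: [0.5, -2.8, 1.4]
opening: 0.0004
```

Run:
```python
from h import *
st(); c=cam("wrist"); st(); save(c["frame"],"w12.png",(220,0,420,300),2)
```

```text
t13.05 pos [ 0.56   -0.0075  0.041 ] F [ 0.5  -2.78  1.41] open 0.0004 zyaw 8.86 tilt [ 2.e-04 -4.e-04 -1.e+00]
t13.10 pos [ 0.5599 -0.0073  0.0409] F [ 0.44 -2.21  2.09] open 0.0005 zyaw 8.86 tilt [ 0.e+00 -2.e-04 -1.e+00]
```

View pics/w12.png

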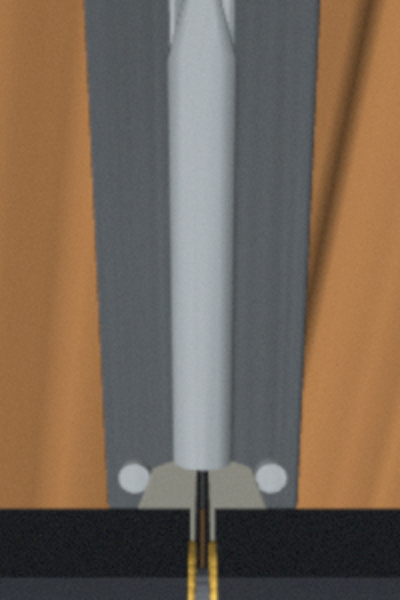

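Emit:
jog_arm([
  [0,0.3,0,0,0,0,1],
  [0,0.6,0,0,0,0,1],
  [0,0.9,0,0,0,0,1],
  [0,1.2,0,0,0,0,1],
  [0,1.5,0,0,0,0,1],
])

```text
t: 13.72
tool_pos: [0.5576, 0.0078, 0.041]
orientation: [-0.122, 1.567, 0.121]
force: [0.2, -1.5, 0.7]
opening: 0.001
```

Emit:
jog_arm([
  [0,0.3,0,0,0,0,1],
  [0,0.6,0,0,0,0,1],
  [0,0.9,0,0,0,0,1],
  [0,1.2,0,0,0,0,1],
  [0,1.5,0,0,0,0,1],
])

```text
t: 14.35
tool_pos: [0.5554, 0.0217, 0.0411]
orientation: [-0.123, 1.567, 0.12]
force: [0.9, -6.8, 0.7]
opening: 0.0006
```

Run:
```python
from h import *
st(); c=cam("wrist"); st(); save(c["frame"],"w13.png",(220,0,420,300),2)
c=cam("side"); save(c["frame"],"s13.png",(230,100,430,340),2.5)
c=cam("top"); save(c["frame"],"t13.png",(180,165,340,245),5)
```

```text
t14.35 pos [0.5554 0.0217 0.0411] F [ 0.92 -6.78  0.71] open 0.0006 zyaw 8.85 tilt [ 5.0e-04 -1.8e-03 -1.0e+00]
t14.40 pos [0.5553 0.0222 0.041 ] F [ 0.63 -4.26  0.91] open 0.0009 zyaw 8.86 tilt [ 3.0e-04 -1.3e-03 -1.0e+00]
```

View pics/w13.png

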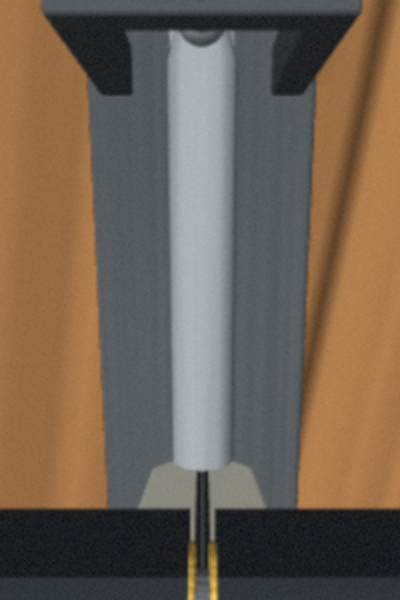

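View pics/s13.png

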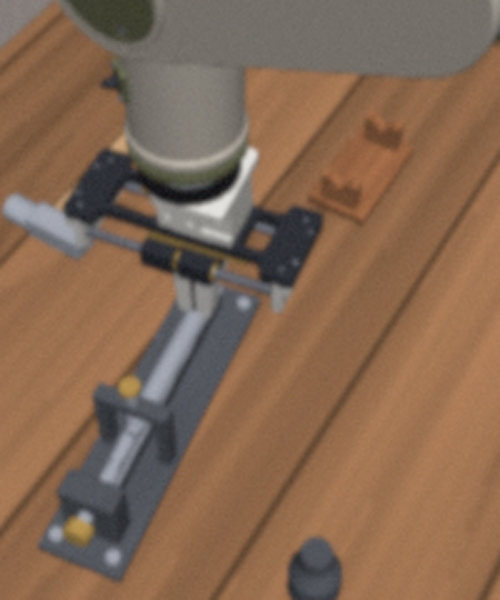

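View pics/t13.png

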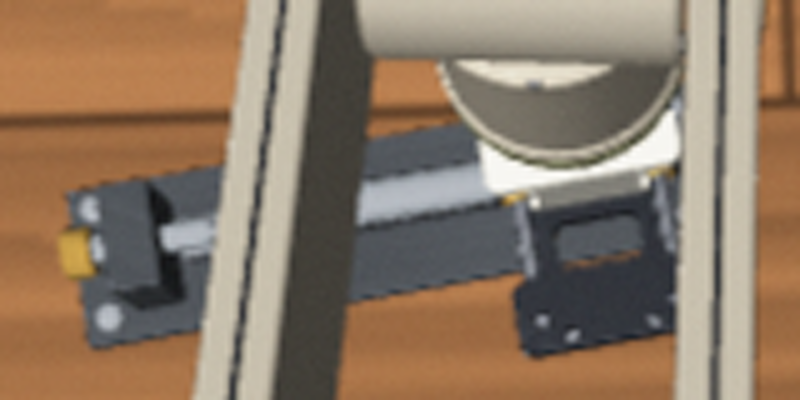

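Emit:
jog_arm([
  [0,0.3,0,0,0,0,1],
  [0,0.6,0,0,0,0,1],
  [0,0.9,0,0,0,0,1],
  [0,1.2,0,0,0,0,1],
  [0,1.3,0,0,0,0,1],
])

```text
t: 15.12
tool_pos: [0.5533, 0.0349, 0.0411]
orientation: [-0.123, 1.567, 0.12]
force: [-0.0, -6.6, 1.0]
opening: 0.0
```

Emit:
jog_arm([
  [0,0.2,0,0,0,0,1],
  [0,0.3,0,0,0,0,1],
  [0,0.4,0,0,0,0,1],
  [0,0.5,0,0,0,0,1],
])

```text
t: 15.62
tool_pos: [0.5527, 0.0392, 0.0411]
orientation: [-0.123, 1.567, 0.119]
force: [0.6, -6.9, 0.4]
opening: 0.0005
```

```bash
cat >> h.py <<'E'
def along(n=3):
    d=np.array([-.1556,.9878,0]);O=np.array([.5416,.1069,0]);F=[];X=[]
    for i in range(n):
        s=robot.read_state();F.append(s["force"]@d);X.append((np.array(s["tool_pos"])-O)@d);cam("side") if i<n-1 else 0
    print("t",round(s["t"],2),"nose est mm",np.round(np.array(X)*1e3+127.5,2),"Fd",np.round(F,2),"mean",round(np.mean(F),2),"z",round(s["tool_pos"][2],4))
E
python3 -c "
from h import *
along(5)"
```

```text
t 15.82 nose est mm [58.93 59.09 59.12 59.17 59.19] Fd [-6.9  -5.71 -5.08 -4.82 -5.41] mean -5.59 z 0.0411
```

Emit:
jog_arm([
  [0,0.1,0,0,0,0,1],
  [0,0.2,0,0,0,0,1],
  [0,0.3,0,0,0,0,1],
  [0,0.4,0,0,0,0,1],
  [0,0.5,0,0,0,0,1],
])

```text
t: 16.45
tool_pos: [0.5519, 0.0439, 0.0411]
orientation: [-0.124, 1.567, 0.119]
force: [0.6, -6.5, -0.3]
opening: 0.0005
```

Emit:
jog_arm([
  [0,0.1,0,0,0,0,1],
  [0,0.15,0,0,0,0,1],
  [0,0.2,0,0,0,0,1],
])

```text
t: 16.82
tool_pos: [0.5517, 0.0453, 0.041]
orientation: [-0.124, 1.567, 0.118]
force: [1.2, -6.3, 1.3]
opening: 0.0005
```

```bash
python3 -c "
from h import *
along(4)"
```

```text
t 16.98 nose est mm [65.12 65.2  65.26 65.28] Fd [-6.42 -4.42 -5.01 -5.55] mean -5.35 z 0.041
```

Emit:
jog_arm([
  [0,0.05,0,0,0,0,1],
  [0,0.1,0,0,0,0,1],
  [0,0.1,0,0,0,0,1],
])

```text
t: 17.35
tool_pos: [0.5516, 0.046, 0.041]
orientation: [-0.124, 1.567, 0.118]
force: [0.5, -5.7, 0.4]
opening: 0.0004
```

```bash
python3 -c "
from h import *
along(4)"
```

```text
t 17.5 nose est mm [65.82 65.84 65.82 65.83] Fd [-5.69 -5.81 -5.93 -4.77] mean -5.55 z 0.0411
```

Emit:
jog_arm([
  [0,0.05,0,0,0,0,1],
  [0,0.1,0,0,0,0,1],
  [0,0.1,0,0,0,0,1],
])

```text
t: 17.88
tool_pos: [0.5514, 0.0466, 0.0411]
orientation: [-0.125, 1.567, 0.117]
force: [1.1, -5.8, 0.7]
opening: 0.0003
```

```bash
python3 -c "
from h import *
along(4)"
```

```text
t 18.02 nose est mm [66.41 66.39 66.36 66.39] Fd [-5.95 -5.94 -5.07 -5.81] mean -5.69 z 0.041
```

Emit:
jog_arm([
  [0,0.05,0,0,0,0,1],
  [0,0.1,0,0,0,0,1],
  [0,0.1,0,0,0,0,1],
])

```text
t: 18.4
tool_pos: [0.5514, 0.0471, 0.0411]
orientation: [-0.125, 1.567, 0.117]
force: [0.6, -5.7, 0.4]
opening: 0.0005
```

```bash
python3 -c "
from h import *
along(4)"
```

```text
t 18.55 nose est mm [66.94 66.94 66.98 66.94] Fd [-5.76 -5.09 -5.5  -5.42] mean -5.44 z 0.0411
```

Emit:
jog_arm([
  [0,0.05,0,0,0,0,1],
  [0,0.1,0,0,0,0,1],
  [0,0.15,0,0,0,0,1],
])

```text
t: 18.92
tool_pos: [0.5512, 0.048, 0.0411]
orientation: [-0.126, 1.567, 0.116]
force: [0.7, -7.2, 1.2]
opening: 0.0005
```

```bash
python3 -c "
from h import *
along(4)"
```

```text
t 19.07 nose est mm [67.79 67.82 67.84 67.83] Fd [-7.22 -5.53 -6.07 -6.5 ] mean -6.33 z 0.0411
```

Emit:
jog_arm([
  [0,0.05,0,0,0,0,1],
  [0,0.1,0,0,0,0,1],
  [0,0.1,0,0,0,0,1],
])

```text
t: 19.45
tool_pos: [0.5512, 0.0482, 0.0411]
orientation: [-0.127, 1.567, 0.115]
force: [1.4, -7.2, -0.0]
opening: 0.0007
```

```bash
python3 -c "
from h import *
along(4)"
```

```text
t 19.6 nose est mm [68.05 68.05 68.04 68.04] Fd [-7.31 -7.06 -7.22 -7.17] mean -7.19 z 0.0411
```

Emit:
jog_arm([
  [0,0.05,0,0,0,0,1],
  [0,0.1,0,0,0,0,1],
  [0,0.1,0,0,0,0,1],
])

```text
t: 19.98
tool_pos: [0.5512, 0.0483, 0.0411]
orientation: [-0.127, 1.567, 0.113]
force: [0.5, -8.3, 0.2]
opening: 0.0005
```

```bash
python3 -c "
from h import *
along(4)
c=cam('side'); save(c['frame'],'s14.png',(230,250,310,340),6)"
```

```text
t 20.12 nose est mm [68.14 68.15 68.13 68.16] Fd [-8.28 -6.92 -7.52 -7.7 ] mean -7.6 z 0.0411
```

View pics/s14.png

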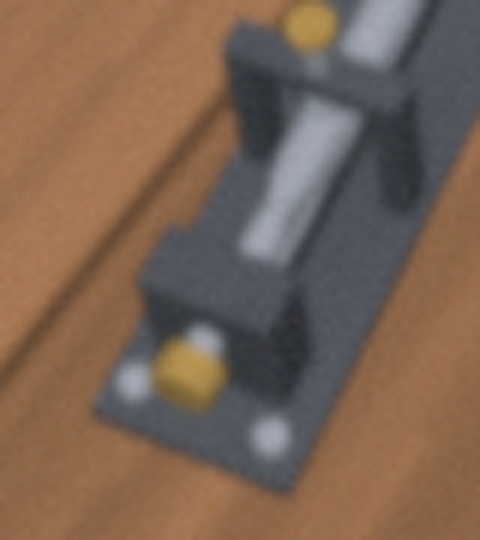

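```bash
python3 -c "
from h import *
s=st();along(4);go(s['tool_pos'],8.9)"
```

```text
t20.18 pos [0.5512 0.0483 0.0411] F [ 0.03 -8.32  0.99] open 0.0005 zyaw 8.78 tilt [ 0.0014 -0.0087 -1.    ]
t 20.32 nose est mm [68.14 68.16 68.19 68.14] Fd [-8.22 -7.81 -8.02 -8.14] mean -8.05 z 0.0411
move [-0.  0.  0.] [-0.1  0.   0.5]
```

Emit:
jog_arm([
  [0,0.05,0,0,0,0.2,1],
  [0,0.1,0,0,0,0.4,1],
  [0,0.15,0,0,0,0.5,1],
  [0,0.15,0,0,0,0.5,1],
])

```text
t: 20.82
tool_pos: [0.5511, 0.0488, 0.0411]
orientation: [-0.121, 1.567, 0.119]
force: [0.8, -8.8, -0.1]
opening: 0.0003
```

```bash
python3 -c "
from h import *
st();along(4)"
```

```text
t20.82 pos [0.5511 0.0488 0.0411] F [ 0.75 -8.76 -0.08] open 0.0003 zyaw 8.77 tilt [ 3.0e-04 -1.6e-03 -1.0e+00]
t 20.98 nose est mm [68.59 68.59 68.56 68.56] Fd [-8.77 -8.24 -8.14 -8.54] mean -8.42 z 0.0411
```

Emit:
jog_arm([
  [0,0.1,0,0,0,0.1,1],
  [0,0.15,0,0,0,0.2,1],
  [0,0.2,0,0,0,0.2,1],
  [0,0.2,0,0,0,0.2,1],
])

```text
t: 21.48
tool_pos: [0.551, 0.0492, 0.0411]
orientation: [-0.12, 1.567, 0.12]
force: [1.9, -10.3, -0.9]
opening: 0.0005
```

```bash
python3 -c "
from h import *
st();along(4)"
```

```text
t21.48 pos [0.551  0.0492 0.0411] F [  1.9  -10.27  -0.93] open 0.0005 zyaw 8.75 tilt [ 1.e-04 -5.e-04 -1.e+00]
t 21.62 nose est mm [69.08 69.09 69.07 69.08] Fd [-10.44 -10.89 -10.96 -10.44] mean -10.68 z 0.0411
```

Emit:
jog_arm([
  [0,0.1,0,0,0,0.1,1],
  [0,0.18,0,0,0,0.2,1],
  [0,0.24,0,0,0,0.2,1],
  [0,0.24,0,0,0,0.2,1],
])

```text
t: 22.12
tool_pos: [0.5509, 0.0498, 0.0411]
orientation: [-0.119, 1.567, 0.12]
force: [1.4, -12.1, -0.3]
opening: 0.0008
```

```bash
python3 -c "
from h import *
st();along(4)"
```

```text
t22.12 pos [0.5509 0.0498 0.0411] F [  1.38 -12.11  -0.33] open 0.0008 zyaw 8.73 tilt [ 0.e+00  2.e-04 -1.e+00]
t 22.27 nose est mm [69.61 69.65 69.63 69.63] Fd [-12.17 -11.27 -11.64 -11.29] mean -11.59 z 0.0411
```

Emit:
jog_arm([
  [0,0.1,0,0,0,0.1,1],
  [0,0.18,0,0,0,0.1,1],
  [0,0.23,0,0,0,0.1,1],
  [0,0.23,0,0,0,0.1,1],
])

```text
t: 22.78
tool_pos: [0.551, 0.05, 0.0411]
orientation: [-0.12, 1.567, 0.118]
force: [1.9, -12.3, -0.2]
opening: 0.0005
```

```bash
python3 -c "
from h import *
st();along(4)"
```

```text
t22.77 pos [0.551  0.05   0.0411] F [  1.88 -12.25  -0.21] open 0.0005 zyaw 8.70 tilt [ 4.e-04 -1.e-03 -1.e+00]
t 22.93 nose est mm [69.88 69.88 69.89 69.86] Fd [-12.39 -13.57 -12.41 -13.52] mean -12.97 z 0.0411
```

Emit:
jog_arm([
  [0,0.17,0,0,0,0,1],
  [0,0.12,0,0,0,0,1],
  [0,0.06,0,0,0,0,1],
  [0,0,0,0,0,0,1],
  [0,-0.05,0,0,0,0,1],
])

```text
t: 23.55
tool_pos: [0.551, 0.0497, 0.041]
orientation: [-0.12, 1.567, 0.119]
force: [-0.4, -2.4, -0.2]
opening: 0.0007
```

```bash
python3 -c "
from h import *
st();along(4)"
```

```text
t23.55 pos [0.551  0.0497 0.041 ] F [-0.37 -2.43 -0.16] open 0.0007 zyaw 8.70 tilt [ 2.e-04 -6.e-04 -1.e+00]
t 23.7 nose est mm [69.54 69.56 69.55 69.56] Fd [-2.34 -3.86 -3.01 -3.2 ] mean -3.1 z 0.041
```

Emit:
jog_arm([
  [0,-0.02,0,0,0,0,1],
  [0,-0.05,0,0,0,0,1],
  [0,-0.05,0,0,0,0,1],
])

```text
t: 24.08
tool_pos: [0.551, 0.0494, 0.041]
orientation: [-0.12, 1.567, 0.119]
force: [0.4, -0.7, 0.0]
opening: 0.0008
```

```bash
python3 -c "
from h import *
st();along(4)"
```

```text
t24.07 pos [0.551  0.0494 0.041 ] F [ 0.42 -0.71  0.03] open 0.0008 zyaw 8.71 tilt [ 1.e-04 -5.e-04 -1.e+00]
t 24.23 nose est mm [69.25 69.25 69.23 69.22] Fd [-0.76 -1.02 -1.36 -1.17] mean -1.08 z 0.041
```

Emit:
jog_arm([
  [0,-0.03,0,0,0,0,1],
  [0,-0.06,0,0,0,0,1],
  [0,-0.06,0,0,0,0,1],
])

```text
t: 24.6
tool_pos: [0.551, 0.0489, 0.0409]
orientation: [-0.12, 1.568, 0.119]
force: [-0.1, -0.4, -0.1]
opening: 0.0005
```

```bash
python3 -c "
from h import *
st();along(6)
c=cam('wrist'); save(c['frame'],'w15.png',(220,0,420,300),2)"
```

```text
t24.60 pos [0.551  0.0489 0.0409] F [-0.14 -0.44 -0.05] open 0.0005 zyaw 8.71 tilt [-0.e+00 -3.e-04 -1.e+00]
t 24.85 nose est mm [68.76 68.76 68.7  68.69 68.69 68.66] Fd [-0.41 -1.24 -0.2  -0.06 -0.21  0.02] mean -0.35 z 0.041
```

View pics/w15.png

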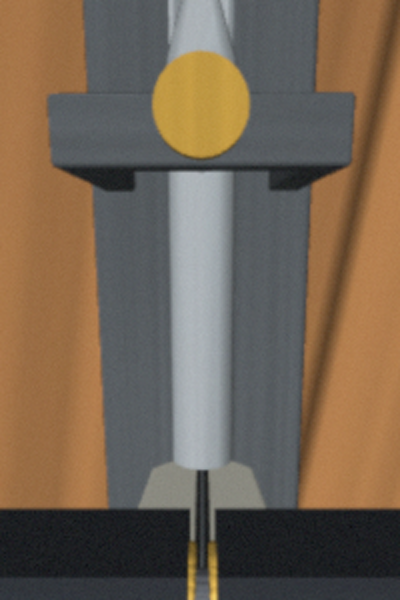

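```bash
python3 -c "
from h import *
st();along(5)"
```

```text
t24.90 pos [0.5511 0.0488 0.041 ] F [ 0.29  0.13 -0.35] open 0.0004 zyaw 8.71 tilt [ 1.e-04 -5.e-04 -1.e+00]
t 25.1 nose est mm [68.65 68.66 68.63 68.64 68.64] Fd [ 0.09  0.01 -0.94  0.04 -0.32] mean -0.23 z 0.041
```

Emit:
jog_arm([
  [0,0.02,0,0,0,0,1],
  [0,0.04,0,0,0,0,1],
  [0,0.04,0,0,0,0,1],
])

```text
t: 25.48
tool_pos: [0.551, 0.0491, 0.041]
orientation: [-0.12, 1.567, 0.119]
force: [-0.7, -0.5, 0.0]
opening: 0.0002
```

```bash
python3 -c "
from h import *
st();along(5)"
```

```text
t25.48 pos [0.551  0.0491 0.041 ] F [-0.72 -0.53  0.02] open 0.0002 zyaw 8.71 tilt [ 2.e-04 -8.e-04 -1.e+00]
t 25.68 nose est mm [68.93 68.97 68.94 68.94 68.95] Fd [-0.41 -0.21 -1.01 -0.9  -0.75] mean -0.66 z 0.041
```

```bash
python3 -c "
from h import *
along(8);along(8);along(8)"
```

```text
t 26.02 nose est mm [68.95 68.95 68.95 68.97 68.94 68.96 68.96 68.95] Fd [-0.75 -0.67 -0.66 -1.39 -0.89 -0.83 -0.86 -1.19] mean -0.9 z 0.041
t 26.38 nose est mm [68.95 68.99 68.96 68.98 68.98 68.94 68.97 68.99] Fd [-1.19 -0.5  -2.01 -1.46 -0.72 -2.15 -1.56 -1.45] mean -1.38 z 0.041
t 26.73 nose est mm [68.99 68.98 68.98 68.99 68.98 68.97 68.98 68.98] Fd [-1.45 -2.72 -0.77 -1.49 -2.29 -2.11 -2.15 -2.1 ] mean -1.89 z 0.041
```

Emit:
jog_arm([
  [0,-0.05,0,0,0,0,1],
  [0,-0.1,0,0,0,0,1],
  [0,-0.1,0,0,0,0,1],
  [0,-0.1,0,0,0,0,1],
  [0,-0.1,0,0,0,0,1],
])

```text
t: 27.35
tool_pos: [0.5512, 0.0482, 0.041]
orientation: [-0.12, 1.567, 0.119]
force: [0.1, -0.6, 0.3]
opening: 0.0007
```

```bash
python3 -c "
from h import *
along(12);along(6)"
```

```text
t 27.9 nose est mm [68.04 68.01 68.04 68.   68.01 68.   67.98 67.98 67.98 67.99 67.97 67.96] Fd [-0.65  0.41 -0.18  0.    0.11 -0.81  0.74  0.21 -0.83 -0.12 -0.5  -0.32] mean -0.16 z 0.041
t 28.15 nose est mm [67.96 67.97 67.97 68.01 67.98 67.99] Fd [-0.32  0.04  0.54  0.39 -1.19 -0.47] mean -0.17 z 0.041
```

Emit:
jog_arm([
  [0,0.04,0,0,0,0,1],
  [0,0.07,0,0,0,0,1],
  [0,0.07,0,0,0,0,1],
  [0,0.07,0,0,0,0,1],
])

```text
t: 28.65
tool_pos: [0.5511, 0.0489, 0.041]
orientation: [-0.12, 1.567, 0.119]
force: [0.0, -0.3, -0.4]
opening: 0.0006
```

```bash
python3 -c "
from h import *
along(6)"
```

```text
t 28.9 nose est mm [68.69 68.67 68.66 68.69 68.68 68.71] Fd [-0.27 -0.01 -0.08  0.38  0.68 -0.18] mean 0.09 z 0.041
```

Emit:
jog_arm([
  [0,0.02,0,0,0,0,1],
  [0,0.03,0,0,0,0,1],
  [0,0.03,0,0,0,0,1],
])

```text
t: 29.28
tool_pos: [0.5511, 0.0491, 0.041]
orientation: [-0.12, 1.567, 0.119]
force: [-0.0, -0.1, 0.7]
opening: 0.0003
```

```bash
python3 -c "
from h import *
along(6)"
```

```text
t 29.52 nose est mm [68.91 68.93 68.93 68.94 68.92 68.94] Fd [-0.08 -1.06 -0.96  0.06 -0.98 -0.51] mean -0.59 z 0.041
```

Emit:
jog_arm([
  [0,-0.1,0,0,0,0,1],
  [0,-0.6,0,0,0,0,1],
  [0,-1.5,0,0,0,0,1],
  [-1,-2.5,0,0,0,0,1],
  [-4,-3,0,0,0,0,1],
])

```text
t: 30.15
tool_pos: [0.5542, 0.0184, 0.0802]
orientation: [-0.119, 1.571, 0.119]
force: [0.0, 0.2, 0.4]
opening: -0.0
```

Emit:
jog_arm([
  [-2,1,0,0,0,0,1],
  [-5,2,0,0,0,0,1],
  [-5,3,0,0,0,0,1],
  [-5,3,0,0,0,0,1],
  [-5,3,0,0,0,0,1],
])

```text
t: 30.78
tool_pos: [0.549, 0.0478, 0.1289]
orientation: [-0.119, 1.573, 0.119]
force: [0.2, -0.4, 0.1]
opening: 0.0007
```

Run:
```python
from h import *
st()
for i in range(3): c=cam('wrist')
st(); save(c['frame'],'w16.png'); save(c['frame'],'w16z.png',(260,0,380,150),4)
import pickle; pickle.dump(c,open("w16.pkl","wb"))
c=cam('side'); save(c['frame'],'s16.png')
```

```text
t30.77 pos [0.549  0.0478 0.1289] F [ 0.24 -0.39  0.05] open 0.0007 zyaw 8.67 tilt [-5.5e-03 -8.0e-04 -1.0e+00]
t30.93 pos [0.5493 0.0478 0.1293] F [-0.69  0.2   0.04] open 0.0007 zyaw 8.65 tilt [-5.e-03 -7.e-04 -1.e+00]
```

View pics/w16.png

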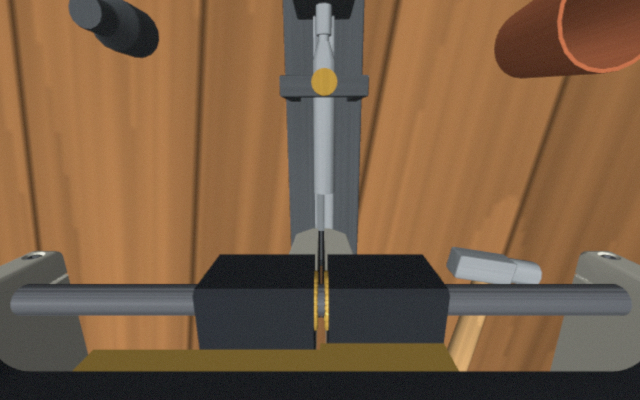

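View pics/s16.png

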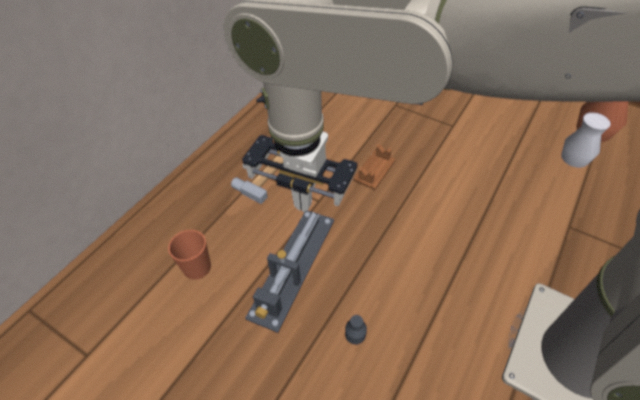

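View pics/w16z.png

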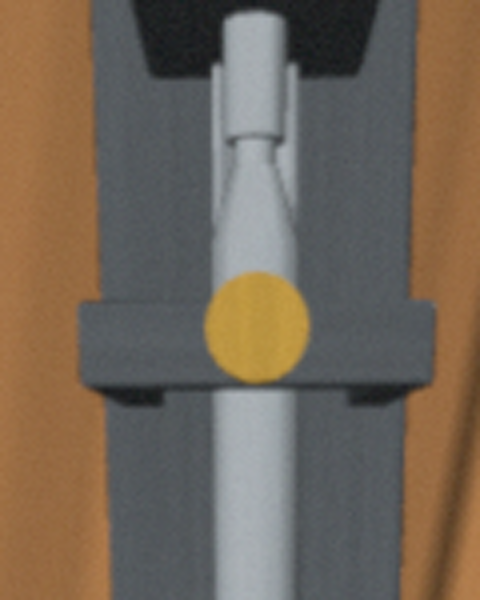

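Run:
```python
from h import *
st(); print(ticket.close_job()); st()
```

```text
t30.98 pos [0.5494 0.0478 0.1295] F [ 1.72 -0.34  0.68] open 0.0003 zyaw 8.64 tilt [-4.7e-03 -7.0e-04 -1.0e+00]
the job is handed in; nothing more can be done
None
the job is handed in; nothing more can be done
```

The punch is in the groove, pushed under the plunger, with its nose bearing on the sprung tip. It rests at roughly 1.2–1.4 mm of press, not the full 2 mm. I handed the job in at about 31 s with the robot clear of everything.

- **Placing:** I gripped the punch at mid length, laid it in the groove with the nose about 24 mm short of the plunger, and let go.
- **Push:** I pushed on the tail with closed fingers. The rub levelled off at about 5.5 N, the tip was met where the cameras had put it (within about 2 mm), and the push force peaked at about 13 N. That is about 7.5 N on the tip, or about 2 mm of press (1.9 by force, 2.1 by travel).
- **Spring-back:** on letting go, the punch moved back about 0.6 mm, because the rub holds only about 5 N against the tip. Touching the tail again about 4 s later found it in the same place, so it was not creeping.
- **Last pictures:** they show the nose against the tip and the tip standing out less than before. The hammer, beaker and stake look unmoved.
- **Blemish:** on the first lowering a finger came down beside the groove, most likely on the rail top, and pressed with about 41 N at the wrist. I lifted off, realigned and lowered again gently. The 40 N limit covers the arm and the gripper's body. I believe only a finger touched, but this is the one check I cannot rule safe.

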